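# Goods-in check: gauge a sample bearing and stock the pick ledge

### The arm

A 6-joint arm with a two-finger parallel gripper is mounted at the origin on the work surface. World frame = base frame: x ahead of the robot, y to its left, z up, the work surface at z = 0. Lengths are in m, angles in rad, forces in N, time in s.
With the tool pointing down it reaches from about 0.425 to 1.125 m from the base axis. Payload 14.9 kg.
Tool frame: the origin (TCP) lies on the mounting face of the last link; the fingertips stand 191 mm ahead of it and the grasp point (between the pads) lies 172 mm ahead of it; y points along the fingers, z is the direction in which the jaws open and shut, and the axes are right-handed (so a half turn about y gives the same grasp; the last joint's range is limited). The gripper opens to 91 mm and grips with 3 to 60 N. Pads are 32 mm wide; open, the fingers measure 118 mm over their backs; the gripper's body (76 mm by 178 mm) begins 60 mm behind the grasp point.
Start: joints at [1.16, 0.379, 1.734, -0, 1.028, -0.033], TCP at [0.258, 0.651, 0.405] pointing down, gripper open.
Joint ranges: [-2.77, 2.77], [-0.74, 2.19], [0, 2.66], [-1.06, 4.2], [0.31, 2.87], [-3.08, 3.08]. Speed limits (rad/s): [1.89, 1.89, 2.39, 3.14, 3.14, 3.14].

### API

Orientations are given as a rotation vector (axis times angle).
In Python, from cell import bot, jaws, kinematics, viewer, finish_job, sensors gives the robot as it stands. Calls block until the motion is done:
- bot.move_ptp(position, orientation): joint-space move of the TCP to a pose.
- bot.move_straight(position, orientation=None, v=0.15): straight line of the TCP; orientation=None keeps the orientation; v is the mean speed in m/s.
- bot.move_joints(angles): joint-space move.
- jaws.command_gripper(opening, effort=None): finger opening in m; effort is the grip in N (None keeps the last); returns when the fingers have stopped.
- bot.wait(seconds).
- kinematics.solve_ik(position, orientation): joint angles nearest the present ones, or None.
- viewer.snapshot(name): name is "scene" or "top" or "wrist"; returns the picture (480x640x3 uint8, red, green, blue); there is no depth.
- viewer.camera_model(name): a dict with "K" (3x3 intrinsics, pixels), "k1" (the pictures are not rectified: a ray, as slopes to the right and down, at radius r is drawn at 1 + k1 r^2 times it, then the intrinsics apply), "R" (3x3) and "t" (3): a world point X has camera coordinates R X + t; the wrist camera has in their place "hand_eye" (4x4, takes a point from camera to tool coordinates, whose origin is the TCP and whose axes are the tool frame's). Camera axes: x right, y down, z forward; pixel columns grow to the right and rows downward; lengths in m; the calibration is good to about 2 mm. A picture is of the moment at which its call begins: read the wrist's pose just before it. camera_model takes no time and is no camera call.
A pose or a line that the arm cannot do raises bot.MotionError and nothing moves.
- finish_job(): hands the job in, once; it reports no verdict.
Readings, each from a call of its own:
- sensors.read_t(): time.
- sensors.read_joint_pos(): joint angles.
- sensors.read_qvel(): joint speeds.
- sensors.read_joint_torque(): joint torques, N m.
- sensors.read_eef_pos(): TCP position.
- sensors.read_tcp_rot(): TCP orientation.
- sensors.read_wrist_force(): force on the tool from outside, world axes, zero at the start.
- sensors.read_moment(): the same for the moment, N m.
- sensors.read_finger_gap(): finger opening in m.
Only numpy, scipy, OpenCV 4.12 (cv2) and the standard library are available. Lean on these libraries where they do the work, as an engineer would, in place of code of your own. Each camera call takes 0.05 s, during which the arm holds its last target.

### The job

Goods-in check on the bearings that have just been delivered: lay any one of them flat on the bench caliper's narrow rest, let go, slide the jaw shut until both jaws bear on it without forcing it, and draw the jaw back again before you lift it off. Then put every bearing, the sample included, flat on the sloping pick ledge beside each other, and leave the caliper with its jaws closed together. Leave the other things on the bench where they are.

Things in the scene. Friction and masses are not known exactly. Their poses are not given: they have to be found in the camera images.
- bearing1: one of the 3 to 5 delivered sealed ball bearings: a flat steel ring 47 mm outside diameter, 20 mm thick, 20 mm bore, brown-red seals, 0.16 kg, all alike and the same both ways up; origin at the very middle, z along the bore axis; lies flat on the bench at the start; absent in some starts
- bearing2: one of the 3 to 5 delivered sealed ball bearings: a flat steel ring 47 mm outside diameter, 20 mm thick, 20 mm bore, brown-red seals, 0.16 kg, all alike and the same both ways up; origin at the very middle, z along the bore axis; lies flat on the bench at the start; absent in some starts
- bearing3: one of the 3 to 5 delivered sealed ball bearings: a flat steel ring 47 mm outside diameter, 20 mm thick, 20 mm bore, brown-red seals, 0.16 kg, all alike and the same both ways up; origin at the very middle, z along the bore axis; lies flat on the bench at the start; absent in some starts
- bearing4: one of the 3 to 5 delivered sealed ball bearings: a flat steel ring 47 mm outside diameter, 20 mm thick, 20 mm bore, brown-red seals, 0.16 kg, all alike and the same both ways up; origin at the very middle, z along the bore axis; lies flat on the bench at the start; absent in some starts
- bearing5: one of the 3 to 5 delivered sealed ball bearings: a flat steel ring 47 mm outside diameter, 20 mm thick, 20 mm bore, brown-red seals, 0.16 kg, all alike and the same both ways up; origin at the very middle, z along the bore axis; lies flat on the bench at the start; absent in some starts
- gauge: bench caliper gauge, fixed: dark base plate (x -68 to 68, y -55 to 170 mm, 10 mm thick) with, on two pillars, a steel beam along y (24 mm wide, centre line at x = +45 mm, top 69 mm above the bench). Two jaws stick out from the beam towards the robot and close along y over a narrow rest. Origin on the bench, x away from the robot, y along the beam in the opening direction, z up
- rest (a point): middle of the top of the gauge's work rest: a flat steel bar 22 mm wide (gauge x) and 46 mm long (gauge y), top 55 mm above the bench, at gauge x = -30 mm, y = 0; narrower than a bearing, so fingers that close along gauge x pass on both sides of it. Axes as the gauge's
- fixed_jaw: the gauge's fixed jaw, at the -y side of the rest: a straight steel bar 8 mm thick from gauge x = -57 to +41 mm, 57 to 73 mm above the bench; frame the same as the gauge's; its measuring face is at y = -27 mm
- moving_jaw: the gauge's sliding jaw, at the +y side of the rest, same bar as the fixed jaw; its frame is the gauge's shifted along y by the value of joint slide; its measuring face is at its own y = -27 mm, so that at 0 the two faces meet
- slide (a joint): opening between the two jaw faces in m: 0 closed, 0.088 fully open; grows as the jaw moves to gauge +y; reads 0.047 when shut on a bearing. Stays where it is left, about 1.2 N of friction
- tab (a point): thumb tab on top of the sliding jaw's black housing, to pinch or push: 26 mm (gauge x) x 12 mm thick (gauge y), its top 104 mm above the bench, standing 22 mm over the flat housing top at 82 mm; this point is its middle, 8 mm below its top. It moves with the jaw
- rack: sloping pick ledge, a fixture that does not move: grey folded-steel stand 330 mm long (y) and, with the ledge, about 48 mm deep (x -23 to +25 mm), between two dark slotted end plates 6 mm thick (outer faces at y = +-174 mm) and 78 mm high; it closes the space under the ledge. Origin on the bench, x points away from the robot, y along the ledge
- ledge: ledge on the rack: flat strip 330 mm long (y), 46 mm deep (x), sloping 15 degrees down to the robot, with a lip 4 mm high, 3 mm thick along its lower front edge, nothing at its rear edge. Origin mid upper surface, 47 mm above the bench; x up the slope, away from the robot; z square to the surface. A bearing flat against the lip has its middle at x = +0.5, z = +10 mm
- spray_can: bystander: purple aerosol can with black cap, 52 mm diameter, 155 mm high, origin under its foot
- spray_can2: bystander: light aerosol can with red cap, 52 mm diameter, 155 mm high, origin under its foot
- small_bottle: bystander: small white bottle with green cap, 30 mm diameter, 58 mm high, among the bearings, origin under its foot
- tape_roll: bystander: tan roll of tape lying flat, 60 mm diameter, 19 mm high, among the bearings, origin under its middle
- carton: bystander: small upright cardboard carton 45 x 40 x 85 mm, origin under its foot
- cartridge: bystander: upright white sealant cartridge, 48 mm diameter, 215 mm high with nozzle, origin under its foot
- screwdriver: bystander: black-handled screwdriver lying on the bench, 190 mm long
Things that resemble listed ones, but are neither listed nor needed, are in the scene too. What is shaped like the bearing3 but blue is not meant. Leave any purple look-alike of the bearing4 alone.

How it is judged:
On the way, in this order (a step that is already met when the one before it is completed fails the run):
1. a bearing lies flat on the gauge's rest between the open jaws, let go (((x of bearing1 in the frame of rest between -0.01 and 0.01 m and y of bearing1 in the frame of rest between -0.012 and 0.02 m and z of bearing1 in the frame of rest between 0.006 and 0.015 m and angle between the z axis of bearing1 and the z axis of gauge, either way round below 0.08 rad and contact force between the fingers and bearing1 below 0.1 N and y of bearing1 in the frame of moving_jaw below -0.0515 m) or (x of bearing2 in the frame of rest between -0.01 and 0.01 m and y of bearing2 in the frame of rest between -0.012 and 0.02 m and z of bearing2 in the frame of rest between 0.006 and 0.015 m and angle between the z axis of bearing2 and the z axis of gauge, either way round below 0.08 rad and contact force between the fingers and bearing2 below 0.1 N and y of bearing2 in the frame of moving_jaw below -0.0515 m) or (x of bearing3 in the frame of rest between -0.01 and 0.01 m and y of bearing3 in the frame of rest between -0.012 and 0.02 m and z of bearing3 in the frame of rest between 0.006 and 0.015 m and angle between the z axis of bearing3 and the z axis of gauge, either way round below 0.08 rad and contact force between the fingers and bearing3 below 0.1 N and y of bearing3 in the frame of moving_jaw below -0.0515 m) or (x of bearing4 in the frame of rest between -0.01 and 0.01 m and y of bearing4 in the frame of rest between -0.012 and 0.02 m and z of bearing4 in the frame of rest between 0.006 and 0.015 m and angle between the z axis of bearing4 and the z axis of gauge, either way round below 0.08 rad and contact force between the fingers and bearing4 below 0.1 N and y of bearing4 in the frame of moving_jaw below -0.0515 m) or (x of bearing5 in the frame of rest between -0.01 and 0.01 m and y of bearing5 in the frame of rest between -0.012 and 0.02 m and z of bearing5 in the frame of rest between 0.006 and 0.015 m and angle between the z axis of bearing5 and the z axis of gauge, either way round below 0.08 rad and contact force between the fingers and bearing5 below 0.1 N and y of bearing5 in the frame of moving_jaw below -0.0515 m))), for 0.3 s.
2. the jaw is slid shut: both jaws press on the bearing, still flat on the rest (((x of bearing1 in the frame of rest between -0.01 and 0.01 m and y of bearing1 in the frame of rest between -0.012 and 0.02 m and z of bearing1 in the frame of rest between 0.006 and 0.015 m and angle between the z axis of bearing1 and the z axis of gauge, either way round below 0.08 rad and contact force between moving_jaw and bearing1 above 1 N and contact force between fixed_jaw and bearing1 above 0.5 N) or (x of bearing2 in the frame of rest between -0.01 and 0.01 m and y of bearing2 in the frame of rest between -0.012 and 0.02 m and z of bearing2 in the frame of rest between 0.006 and 0.015 m and angle between the z axis of bearing2 and the z axis of gauge, either way round below 0.08 rad and contact force between moving_jaw and bearing2 above 1 N and contact force between fixed_jaw and bearing2 above 0.5 N) or (x of bearing3 in the frame of rest between -0.01 and 0.01 m and y of bearing3 in the frame of rest between -0.012 and 0.02 m and z of bearing3 in the frame of rest between 0.006 and 0.015 m and angle between the z axis of bearing3 and the z axis of gauge, either way round below 0.08 rad and contact force between moving_jaw and bearing3 above 1 N and contact force between fixed_jaw and bearing3 above 0.5 N) or (x of bearing4 in the frame of rest between -0.01 and 0.01 m and y of bearing4 in the frame of rest between -0.012 and 0.02 m and z of bearing4 in the frame of rest between 0.006 and 0.015 m and angle between the z axis of bearing4 and the z axis of gauge, either way round below 0.08 rad and contact force between moving_jaw and bearing4 above 1 N and contact force between fixed_jaw and bearing4 above 0.5 N) or (x of bearing5 in the frame of rest between -0.01 and 0.01 m and y of bearing5 in the frame of rest between -0.012 and 0.02 m and z of bearing5 in the frame of rest between 0.006 and 0.015 m and angle between the z axis of bearing5 and the z axis of gauge, either way round below 0.08 rad and contact force between moving_jaw and bearing5 above 1 N and contact force between fixed_jaw and bearing5 above 0.5 N))), for 0.2 s.
3. the jaw is drawn back at least 5 mm from the bearing while it still lies on the rest (((x of bearing1 in the frame of rest between -0.01 and 0.01 m and y of bearing1 in the frame of rest between -0.012 and 0.02 m and z of bearing1 in the frame of rest between 0.006 and 0.015 m and angle between the z axis of bearing1 and the z axis of gauge, either way round below 0.08 rad and y of bearing1 in the frame of moving_jaw below -0.0555 m) or (x of bearing2 in the frame of rest between -0.01 and 0.01 m and y of bearing2 in the frame of rest between -0.012 and 0.02 m and z of bearing2 in the frame of rest between 0.006 and 0.015 m and angle between the z axis of bearing2 and the z axis of gauge, either way round below 0.08 rad and y of bearing2 in the frame of moving_jaw below -0.0555 m) or (x of bearing3 in the frame of rest between -0.01 and 0.01 m and y of bearing3 in the frame of rest between -0.012 and 0.02 m and z of bearing3 in the frame of rest between 0.006 and 0.015 m and angle between the z axis of bearing3 and the z axis of gauge, either way round below 0.08 rad and y of bearing3 in the frame of moving_jaw below -0.0555 m) or (x of bearing4 in the frame of rest between -0.01 and 0.01 m and y of bearing4 in the frame of rest between -0.012 and 0.02 m and z of bearing4 in the frame of rest between 0.006 and 0.015 m and angle between the z axis of bearing4 and the z axis of gauge, either way round below 0.08 rad and y of bearing4 in the frame of moving_jaw below -0.0555 m) or (x of bearing5 in the frame of rest between -0.01 and 0.01 m and y of bearing5 in the frame of rest between -0.012 and 0.02 m and z of bearing5 in the frame of rest between 0.006 and 0.015 m and angle between the z axis of bearing5 and the z axis of gauge, either way round below 0.08 rad and y of bearing5 in the frame of moving_jaw below -0.0555 m))), for 0.1 s.
At the end, for the whole second after the job is handed in: Every bearing present lies released and at rest on the sloping ledge: flat on it within 0.09 rad, none stacked, its middle from 6 mm below to 15 mm above the ledge's centre line and within 155 mm of its middle lengthways; the gauge's jaws are closed to under 4 mm (x of bearing1 in the frame of ledge between -0.006 and 0.015 m and y of bearing1 in the frame of ledge between -0.155 and 0.155 m and z of bearing1 in the frame of ledge between 0.006 and 0.014 m and angle between the z axis of each of bearing1, bearing2, bearing3, bearing4, bearing5 and the z axis of ledge, either way round below 0.09 rad and linear speed of each of bearing1, bearing2, bearing3, bearing4, bearing5 below 0.02 m/s and contact force between the fingers and bearing1 below 0.1 N and x of bearing2 in the frame of ledge between -0.006 and 0.015 m and y of bearing2 in the frame of ledge between -0.155 and 0.155 m and z of bearing2 in the frame of ledge between 0.006 and 0.014 m and contact force between the fingers and bearing2 below 0.1 N and x of bearing3 in the frame of ledge between -0.006 and 0.015 m and y of bearing3 in the frame of ledge between -0.155 and 0.155 m and z of bearing3 in the frame of ledge between 0.006 and 0.014 m and contact force between the fingers and bearing3 below 0.1 N and x of bearing4 in the frame of ledge between -0.006 and 0.015 m and y of bearing4 in the frame of ledge between -0.155 and 0.155 m and z of bearing4 in the frame of ledge between 0.006 and 0.014 m and contact force between the fingers and bearing4 below 0.1 N and x of bearing5 in the frame of ledge between -0.006 and 0.015 m and y of bearing5 in the frame of ledge between -0.155 and 0.155 m and z of bearing5 in the frame of ledge between 0.006 and 0.014 m and contact force between the fingers and bearing5 below 0.1 N and value of joint slide below 0.004 m); the robot touches nothing.
It fails at once if a bystander was pushed more than 30 mm (distance of any of small_bottle, tape_roll, spray_can, spray_can2, carton, cartridge, screwdriver from where it was at the start of the episode above 0.03 m).
It fails at once if the jaw was forced on a bearing with more than 40 N (contact force between moving_jaw and bearing1 above 40 N or contact force between moving_jaw and bearing2 above 40 N or contact force between moving_jaw and bearing3 above 40 N or contact force between moving_jaw and bearing4 above 40 N or contact force between moving_jaw and bearing5 above 40 N).
Of bearing1, bearing2, bearing3, bearing4, bearing5 only 3 to 5 are there at a start; the rules pass over those that are not, and their reading is None.
At some moment in a run one of bearing1, bearing2, bearing3, bearing4, bearing5 may be knocked a few centimetres aside while the robot is not near it.
It also fails if it takes over 210 s, if anything falls off the work surface, if the arm or the gripper's body presses on something with over 40 N, if the wrist force passes 120 N, or if a joint passes its speed limit or range.

## Working session

There is one attempt and no reset: what is moved stays moved. The work goes in short steps, each a Python script; the robot and the scene stay as the last script left them, time stands still between calls to the robot, and variables do not carry over. Pictures are saved under pics/ and viewed, and the job is handed in when it is done.

```bash
ls -la; mkdir -p pics; python3 - <<'E'
from cell import bot, jaws, kinematics, viewer, sensors
import cv2, numpy as np
np.set_printoptions(precision=4,suppress=True)
for n in ("scene","top","wrist"):
    im=viewer.snapshot(n); cv2.imwrite(f"pics/{n}0.png",im[:,:,::-1])
    m=viewer.camera_model(n); print(n,m)
print(sensors.read_t(),sensors.read_eef_pos(),sensors.read_tcp_rot(),sensors.read_finger_gap())
E
```

```text
total 12
drwxr-xr-x  3 agent agent 4096 Dec  6 21:45 .
drwxr-xr-x 23 root  root  4096 Dec  6 21:45 ..
drwxr-xr-x  2 agent agent 4096 Dec  6 21:45 pics
scene {'K': array([[589.872 ,   0.    , 308.2021],
       [  0.    , 589.872 , 245.2339],
       [  0.    ,   0.    ,   1.    ]]), 'k1': -0.011933685382333024, 'R': array([[ 0.1477,  0.989 , -0.0003],
       [ 0.6857, -0.1026, -0.7206],
       [-0.7128,  0.1063, -0.6933]]), 't': array([-0.1812, -0.3174,  1.7678])}
top {'K': array([[545.7868,   0.    , 316.5908],
       [  0.    , 545.7868, 230.6407],
       [  0.    ,   0.    ,   1.    ]]), 'k1': -0.15197112533637555, 'R': array([[-0.0097, -0.9998,  0.017 ],
       [-0.9874,  0.0069, -0.1579],
       [ 0.1577, -0.0183, -0.9873]]), 't': array([0.0916, 0.5642, 1.2691])}
wrist {'K': array([[412.9746,   0.    , 323.25  ],
       [  0.    , 412.9746, 246.0598],
       [  0.    ,   0.    ,   1.    ]]), 'k1': -0.08933862437451436, 'hand_eye': array([[-0.0002,  0.966 ,  0.2586, -0.073 ],
       [-0.0005, -0.2586,  0.966 ,  0.0206],
       [ 1.    ,  0.    ,  0.0005, -0.0015],
       [ 0.    ,  0.    ,  0.    ,  1.    ]])}
0.15 [0.2582 0.6505 0.4043] [-1.5512  0.2965 -0.2963] 0.09108878369869308
```

View pics/scene0.png

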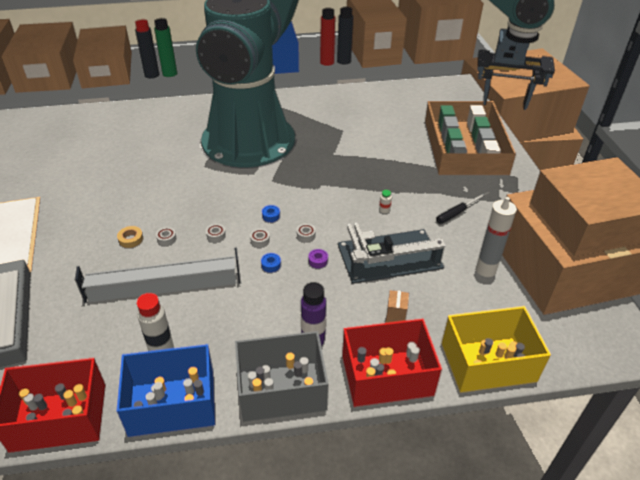

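View pics/top0.png

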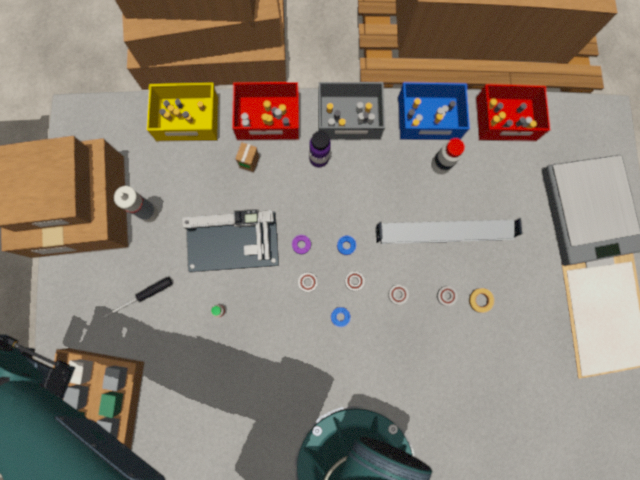

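View pics/wrist0.png

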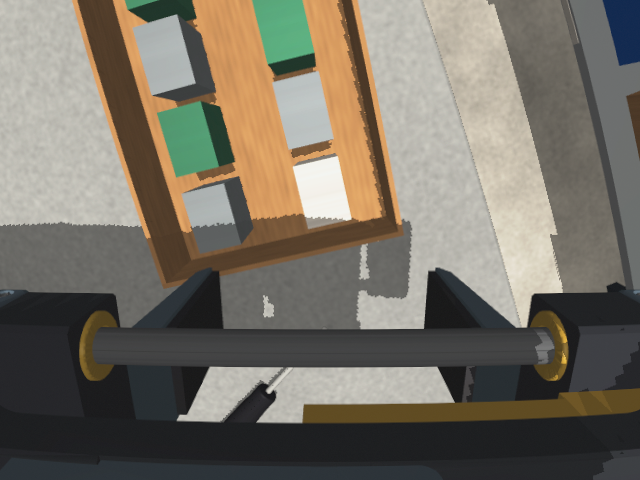

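```bash
cat > h.py <<'E'
from cell import bot, jaws, kinematics, viewer, finish_job, sensors
import cv2, numpy as np
from scipy.spatial.transform import Rotation as Rot
np.set_printoptions(precision=4,suppress=True)
def cam(name,tcp=None):
    m=viewer.camera_model(name)
    if name!="wrist": R,t=m["R"],m["t"]
    else:
        p,r=tcp if tcp is not None else (sensors.read_eef_pos(),sensors.read_tcp_rot())
        T=np.eye(4);T[:3,:3]=Rot.from_rotvec(r).as_matrix();T[:3,3]=p
        W=np.linalg.inv(T@m["hand_eye"]);R,t=W[:3,:3],W[:3,3]
    return m["K"],np.array([m["k1"],0,0,0,0.]),np.array(R),np.array(t)
def proj(c,X):
    K,d,R,t=c
    return cv2.projectPoints(np.atleast_2d(X).astype(float),cv2.Rodrigues(R)[0],t,K,d)[0][:,0]
def unproj(c,uv,z):
    K,d,R,t=c
    s=cv2.undistortPoints(np.atleast_2d(uv).astype(float)[:,None],K,d)[:,0]
    D=np.c_[s,np.ones(len(s))]@R; C=-R.T@t
    return C+D*((np.asarray(z)-C[2])/D[:,2])[:,None]
def snap(name,fn=None,crop=None,scale=1):
    c=cam(name); im=viewer.snapshot(name)[:,:,::-1].copy()
    if fn: save(im,fn,crop,scale)
    return im,c
def save(im,fn,crop=None,scale=1):
    if crop: im=im[crop[1]:crop[3],crop[0]:crop[2]]
    cv2.imwrite("pics/"+fn,cv2.resize(im,None,fx=scale,fy=scale,interpolation=cv2.INTER_CUBIC))
def R_of(ang):
    """tool pointing down (tool y... finger dir) ; opening dir z at world angle ang"""
    y=np.array([0,0,-1.]);z=np.array([np.cos(ang),np.sin(ang),0]);x=np.cross(y,z)
    return np.c_[x,y,z]
def rv(ang): return Rot.from_matrix(R_of(ang)).as_rotvec()
E
python3 - <<'E'
from h import *
im=cv2.imread("pics/top0.png")
save(im,"t_g.png",(170,195,370,335),4)
save(im,"t_b.png",(280,210,540,340),3)
c=cam("top")
for uv in [(308,282),(355,281),(399,294),(447,296)]: print(unproj(c,uv,[0.02])[0])
print("blue/pur",unproj(c,[(347,245),(340,317),(302,244)],[0.02]*3))
print("tape,bottle",unproj(c,[(482,300),(218,310)],[0.019,.058]))
print(Rot.from_rotvec(sensors.read_tcp_rot()).as_matrix())
E
```

```text
[0.4432 0.1085 0.02  ]
[ 0.4446 -0.0054  0.02  ]
[ 0.4118 -0.1119  0.02  ]
[ 0.405  -0.2303  0.02  ]
blue/pur [[0.5327 0.0125 0.02  ]
 [0.3584 0.0323 0.02  ]
 [0.536  0.1224 0.02  ]]
tape,bottle [[ 0.3935 -0.3183  0.019 ]
 [ 0.3764  0.3195  0.058 ]]
[[ 0.9295 -0.0003  0.3689]
 [-0.3689 -0.0007  0.9295]
 [-0.     -1.     -0.0008]]
```

View pics/t_g.png

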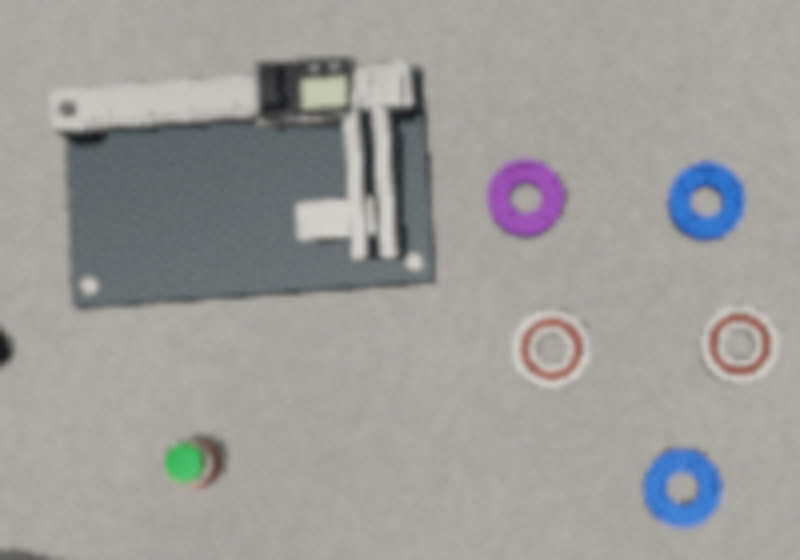

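View pics/t_b.png

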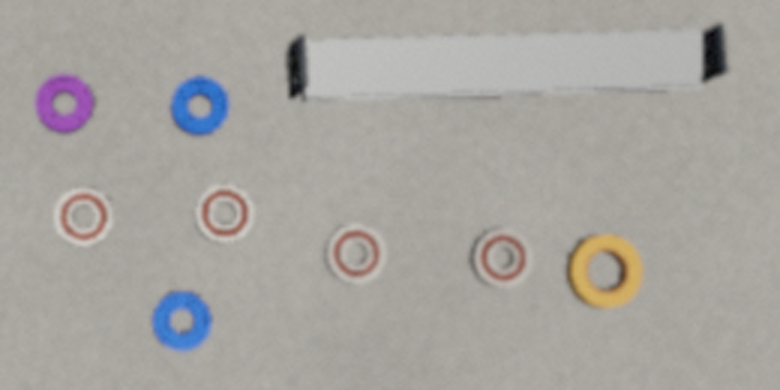

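```bash
cat >> h.py <<'E'
from scipy.optimize import least_squares
def toW(p,X): # pose x,y,th
    X=np.atleast_2d(X).astype(float); c,s=np.cos(p[2]),np.sin(p[2])
    return np.c_[p[0]+c*X[:,0]-s*X[:,1],p[1]+s*X[:,0]+c*X[:,1],X[:,2]]
def fit(cs,uvs,Xs,p0):
    f=lambda p: np.concatenate([(proj(c,toW(p,X))-uv).ravel() for c,uv,X in zip(cs,uvs,Xs)])
    r=least_squares(f,p0,x_scale=[.01,.01,.01]); return r.x,r.fun.reshape(-1,2)
def draw(im,c,p,segs,col):
    for a,b in segs:
        q=proj(c,toW(p,np.array([a,b])/1000.))
        cv2.line(im,tuple(int(v*16) for v in q[0]),tuple(int(v*16) for v in q[1]),col,1,cv2.LINE_AA,4)
def box(x0,x1,y0,y1,z):
    P=[(x0,y0,z),(x1,y0,z),(x1,y1,z),(x0,y1,z)]; return [(P[i],P[(i+1)%4]) for i in range(4)]
def gsegs(s): return box(-68,68,-55,170,10)+box(-57,41,-35,-27,73)+box(-57,41,-27+s,-19+s,73)+box(-41,-19,-23,23,55)
E
python3 - <<'E'
from h import *
c=cam("top"); print("C",-c[2].T@c[3])
q=lambda u,v,f,o:(o[0]+u/f,o[1]+v/f)
uv=np.array([q(*p,4,(170,195)) for p in [(77,305),(433,281),(388,258)]])
X=np.array([(-68,170,10),(-68,-55,10),(-57,-31,73)])/1000.
p,r=fit([c],[uv],[X],[0.5,0.25,0]); print("gauge",p,r)
im=cv2.imread("pics/top0.png"); draw(im,c,p,gsegs(10),(0,0,255))
uv=np.array([q(*a,3,(280,210)) for a in [(305,98),(703,90),(298,35),(703,28)]])
print(unproj(c,uv,[.042,.042,.054,.054]))
E=unproj(c,uv,[.042,.042,.054,.054]); 
p0=[E[:,0].mean(),E[:,1].mean(),np.arctan2(*(-(E[0]-E[1])[:2]*[1,-1]))]; print("rack0",p0)
save(im,"t_g1.png",(170,195,370,335),4)
# hover poses reachable?
for pos in [(0.52,0.23,0.42),(0.55,-0.2,0.42)]:
  for a in (0,np.pi/2,-np.pi/2,np.pi): print(pos,a,kinematics.solve_ik(pos,rv(a)))
E
```

```text
C [0.3578 0.111  1.3405]
gauge [0.5492 0.2373 0.0581] [[-1.3718  0.1192]
 [ 0.9945  0.3513]
 [ 0.3383 -0.4772]]
[[ 0.5348 -0.0698  0.042 ]
 [ 0.5385 -0.4013  0.042 ]
 [ 0.5841 -0.0639  0.054 ]
 [ 0.5881 -0.4001  0.054 ]]
rack0 [np.float64(0.5613826520968443), np.float64(-0.23379322073563866), np.float64(0.011025845478618328)]
(0.52, 0.23, 0.42) 0 [0.3754 0.1545 1.9938 0.     0.9933 0.3754]
(0.52, 0.23, 0.42) 1.5707963267948966 [ 0.3754  0.1545  1.9938  0.      0.9933 -1.1953]
(0.52, 0.23, 0.42) -1.5707963267948966 [ 0.3754  0.1545  1.9938 -0.      0.9933  1.9462]
(0.52, 0.23, 0.42) 3.141592653589793 [ 0.3754  0.1545  1.9938 -0.      0.9933 -2.7661]
(0.55, -0.2, 0.42) 0 [-0.3886  0.1817  1.9614  0.      0.9985 -0.3886]
(0.55, -0.2, 0.42) 1.5707963267948966 [-0.3886  0.1817  1.9614  0.      0.9985 -1.9594]
(0.55, -0.2, 0.42) -1.5707963267948966 [-0.3886  0.1817  1.9614 -0.      0.9985  1.1822]
(0.55, -0.2, 0.42) 3.141592653589793 [-0.3886  0.1817  1.9614 -0.      0.9985  2.753 ]
```

View pics/t_g1.png

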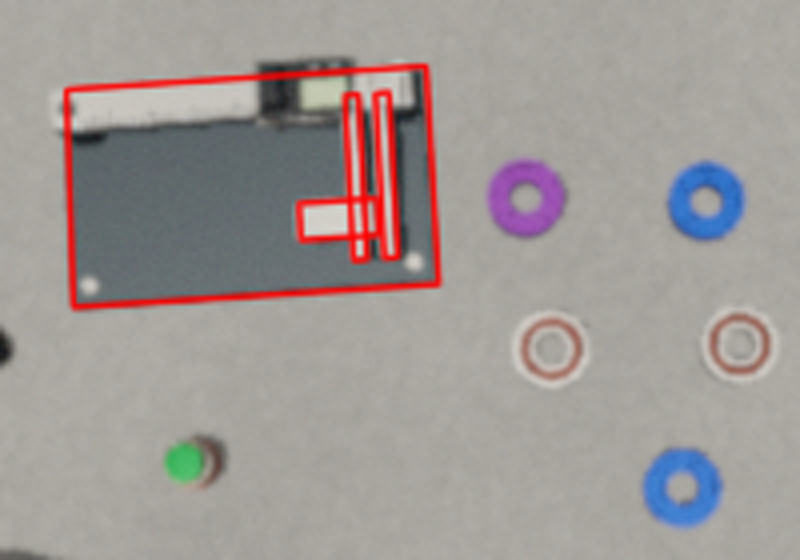

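```bash
python3 - <<'E'
from h import *
p=[0.5492,0.2373,0.0581]
bot.move_ptp([0.50,0.25,0.45],rv(np.pi/2+p[2]))
im,c=snap("wrist"); cv2.imwrite("pics/w1raw.png",im)
draw(im,c,p,gsegs(10),(0,0,255)); save(im,"w1.png"); print(sensors.read_t(), sensors.read_eef_pos())
E
```

```text
1.9167 [0.4999 0.2506 0.4499]
```

View pics/w1.png

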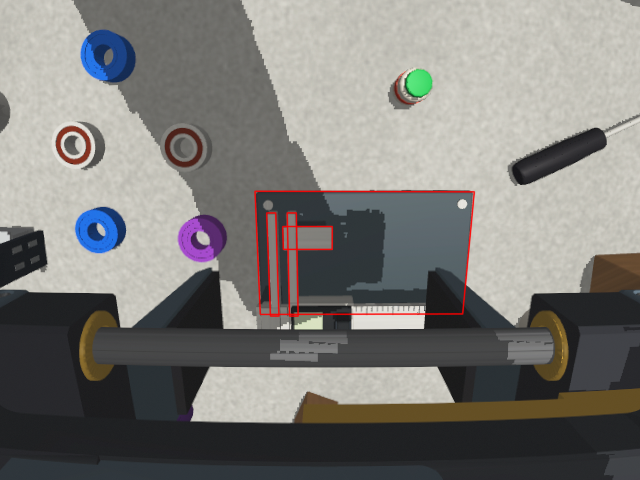

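View pics/w1raw.png

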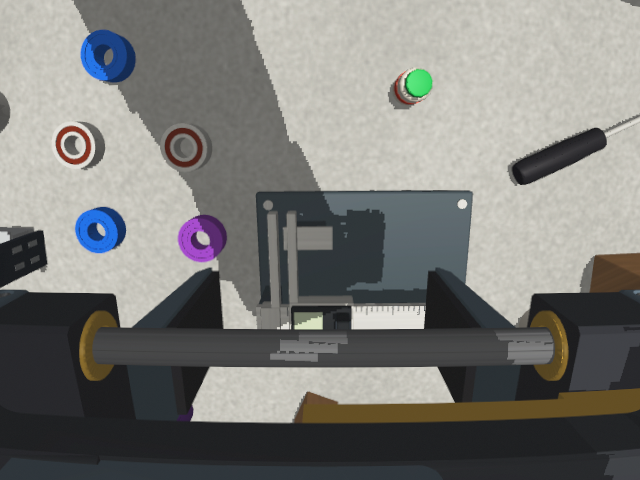

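```bash
python3 - <<'E'
from h import *
p=[0.5492,0.2373,0.0581]
bot.move_straight([0.62,0.22,0.42],v=0.2)
im,c=snap("wrist"); cv2.imwrite("pics/w2raw.png",im)
save(im,"w2z.png",(200,150,400,300),4)
s,_=snap("scene"); save(s,"s2z.png",(330,210,460,290),6)
print(sensors.read_t(), sensors.read_eef_pos())
E
```

```text
2.8 [0.6191 0.2204 0.4204]
```

View pics/w2z.png

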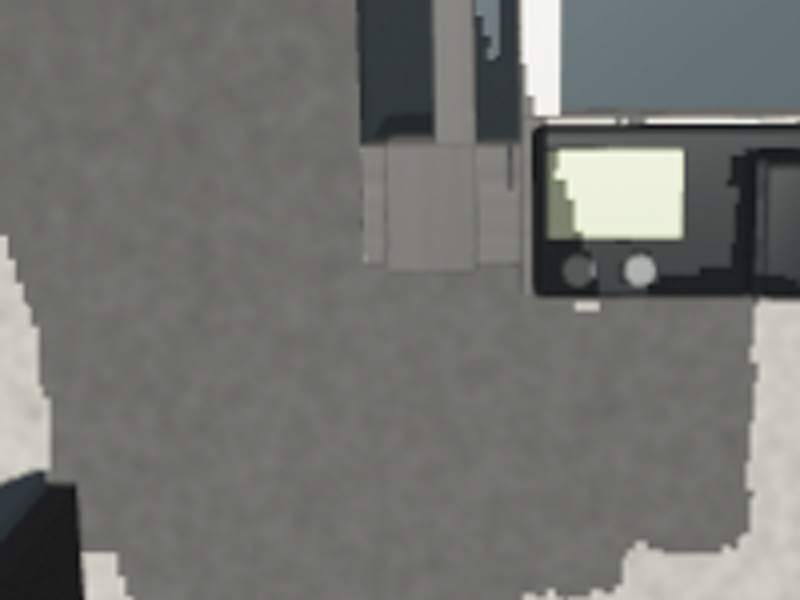

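View pics/s2z.png

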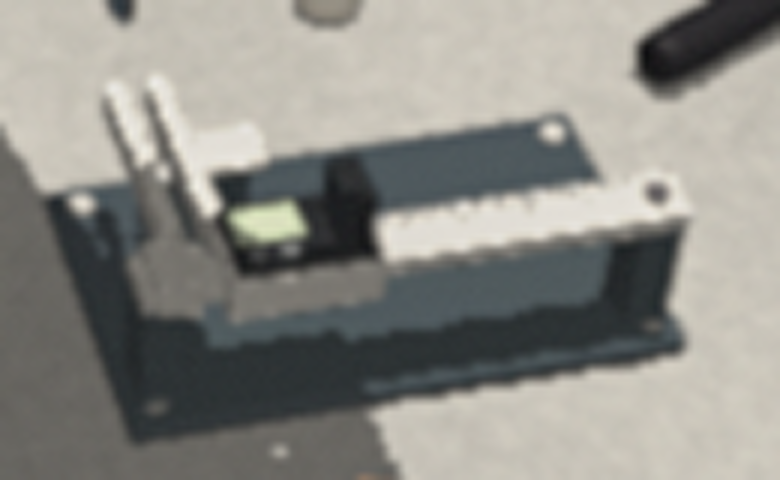

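```bash
python3 - <<'E'
from h import *
im=cv2.imread("pics/w2raw.png"); save(im,"w2y.png",(320,160,480,260),5)
E
```

```text
(no output)
```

View pics/w2y.png

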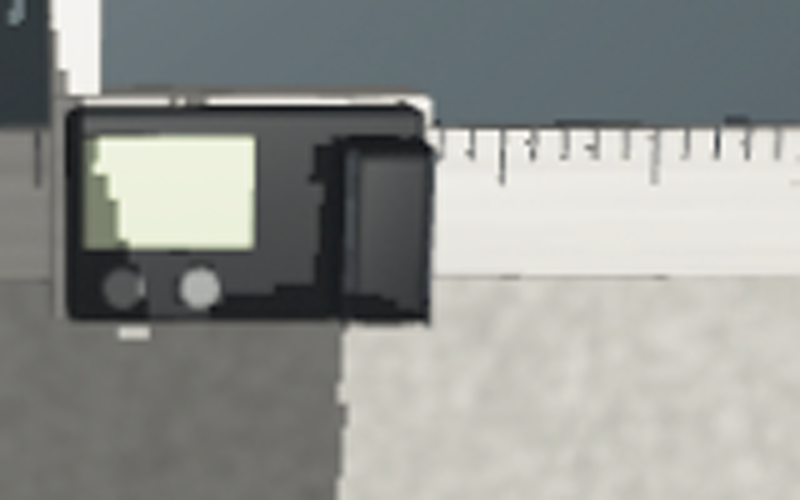

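```bash
python3 - <<'E'
from h import *
p=np.array([0.5492,0.2373,0.0581])
c=cam("wrist"); print(sensors.read_eef_pos())
W=unproj(c,[(391.6,190.4),(406.4,190.4),(406.4,224),(391.6,224)],[.104]*4)
Rz=Rot.from_euler("z",p[2]).as_matrix()
print(W); print((W-[p[0],p[1],0])@Rz)
# jaw near edges at z .073: fixed jaw bar crop w2z 435-475 -> x 308.7-318.7, row ~150+60/4
print((unproj(c,[(200+435/4,165),(200+475/4,165),(200+520/4,170),(200+562/4,170)],[.073]*4)-[p[0],p[1],0])@Rz)
E
```

```text
[0.6191 0.2204 0.4204]
[[0.5807 0.2662 0.104 ]
 [0.58   0.2769 0.104 ]
 [0.6046 0.2796 0.104 ]
 [0.6052 0.2687 0.104 ]]
[[0.0331 0.027  0.104 ]
 [0.033  0.0377 0.104 ]
 [0.0577 0.039  0.104 ]
 [0.0578 0.028  0.104 ]]
[[ 0.0173 -0.0334  0.073 ]
 [ 0.0173 -0.0256  0.073 ]
 [ 0.0212 -0.0168  0.073 ]
 [ 0.0212 -0.0086  0.073 ]]
```

```bash
python3 - <<'E'
from h import *
print(unproj(cam("scene"),[(487,274),(397,318)],[0,0]), unproj(cam("top"),[(122,196),(247,153),(320,138)],[.215,.085,.155]))
E
```

```text
[[ 0.6363  0.508  -0.    ]
 [ 0.7323  0.2679  0.    ]] [[0.6156 0.5062 0.215 ]
 [0.7476 0.2524 0.085 ]
 [0.7603 0.0792 0.155 ]]
```

```bash
cat >> h.py <<'E'
G=np.array([0.5492,0.2378,0.0581])
def g2w(x,y,z=0): return toW(G,[[x,y,z]])[0]
AG=np.pi/2+G[2]
def fw(): return np.array(sensors.read_wrist_force())
gy=np.array([-np.sin(G[2]),np.cos(G[2]),0])
E
python3 - <<'E'
from h import *
ty=0.0318
jaws.command_gripper(0.04,15)
bot.move_ptp(g2w(0.045,ty,0.33),rv(AG))
bot.move_straight(g2w(0.045,ty,0.277),v=0.1)
print(fw()); print(jaws.command_gripper(0.0,15),sensors.read_finger_gap(),fw())
bot.move_straight(g2w(0.045,ty+0.071,0.277),v=0.06)
print(fw(),sensors.read_finger_gap(),sensors.read_eef_pos(),sensors.read_t())
im,c=snap("top"); draw(im,c,G,gsegs(80),(0,0,255)); save(im,"t3.png",(170,195,370,335),4)
E
```

```text
[ 0.2121  0.1421 -0.5083]
False 0.011856006607606138 [-1.3296 -0.382   3.8512]
[-4.8177  0.6406  7.6102] 0.011701990041157184 [0.5879 0.3433 0.2772] 6.7667
```

View pics/t3.png

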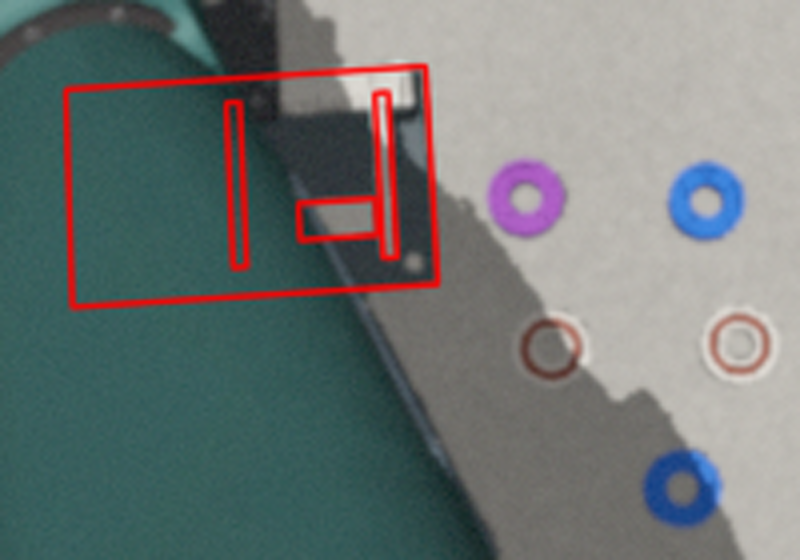

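```bash
cat >> h.py <<'E'
def rings(im,c,z=0.02,amin=20,zfun=None,draw_to=None):
    hsv=cv2.cvtColor(cv2.GaussianBlur(im,(3,3),0),cv2.COLOR_BGR2HSV)
    m=((hsv[:,:,0]<12)|(hsv[:,:,0]>172))&(hsv[:,:,1]>70)
    m=m.astype(np.uint8)*255
    out=[]
    cs,_=cv2.findContours(m,cv2.RETR_EXTERNAL,cv2.CHAIN_APPROX_NONE)
    for k in cs:
        if len(k)<12 or cv2.contourArea(k)<amin: continue
        (u,v),(a,b),_=cv2.fitEllipse(k)
        if a<0.75*b: continue
        w=unproj(c,[(u,v)],[z])[0]; e=unproj(c,[(u+b/2,v)],[z])[0]
        d=2*np.linalg.norm(e-w)
        if .02<d<.05 and .3<w[0]<.7 and -.5<w[1]<.5: out.append((w[0],w[1],d,u,v))
    return np.array(out)
E
python3 - <<'E'
from h import *
jaws.command_gripper(0.04)
bot.move_straight(g2w(0.045,0.0318+0.071,0.36),v=0.2)
im=cv2.imread("pics/top0.png"); print(rings(im,cam("top")))
bot.move_ptp([0.44,0.07,0.45],rv(np.pi/2))
im,c=snap("wrist","w4.png"); print(rings(im,c)); print(sensors.read_t())
im,c=snap("top","t4.png"); print(rings(im,c))
E
```

```text
[]
[[  0.4454  -0.0053   0.0376 249.3445 216.1355]
 [  0.4437   0.1083   0.0373 362.0019 214.4969]
 [  0.4117  -0.1112   0.0393 143.5536 183.542 ]
 [  0.4061  -0.2316   0.0421  32.4616 180.1063]
 [  0.376    0.3307   0.0451 582.7245 149.6673]]
9.2667
[]
```

View pics/w4.png

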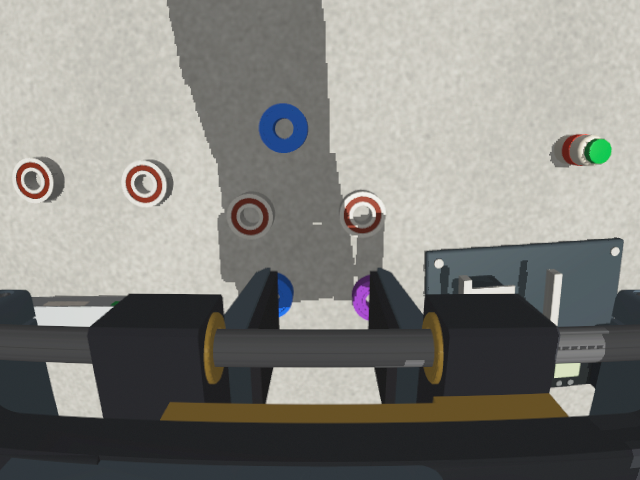

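View pics/t4.png

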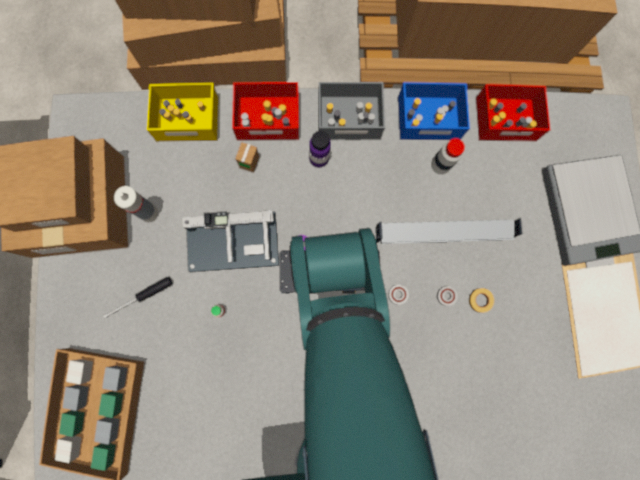

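```bash
cat >> h.py <<'E'
def pick(x,y,ang,gap=0.066,effort=25,z=0.194):
    jaws.command_gripper(gap)
    bot.move_ptp([x,y,0.27],rv(ang)); bot.move_straight([x,y,z],v=0.12)
    jaws.command_gripper(0.02,effort); g=sensors.read_finger_gap()
    bot.move_straight([x,y,0.30],v=0.2)
    print("pick gap",g,sensors.read_finger_gap(),fw(),sensors.read_t()); return g
E
python3 - <<'E'
from h import *
pick(0.4437,0.1083,G[2])
bot.move_ptp(g2w(-0.03,0.003,0.33),rv(G[2]))
im,c=snap("wrist","w5.png"); im,c=snap("scene"); save(im,"s5.png",(300,150,500,300),4)
E
```

```text
pick gap 0.04639726304842588 0.04612449155730568 [ 0.4619 -0.206  -1.7683] 13.225
```

View pics/w5.png

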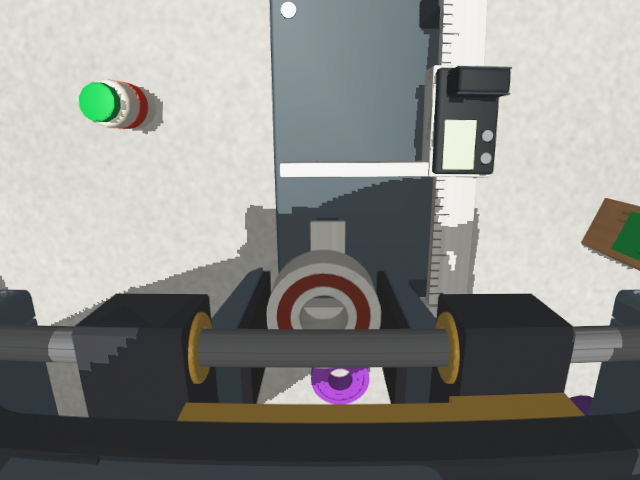

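View pics/s5.png

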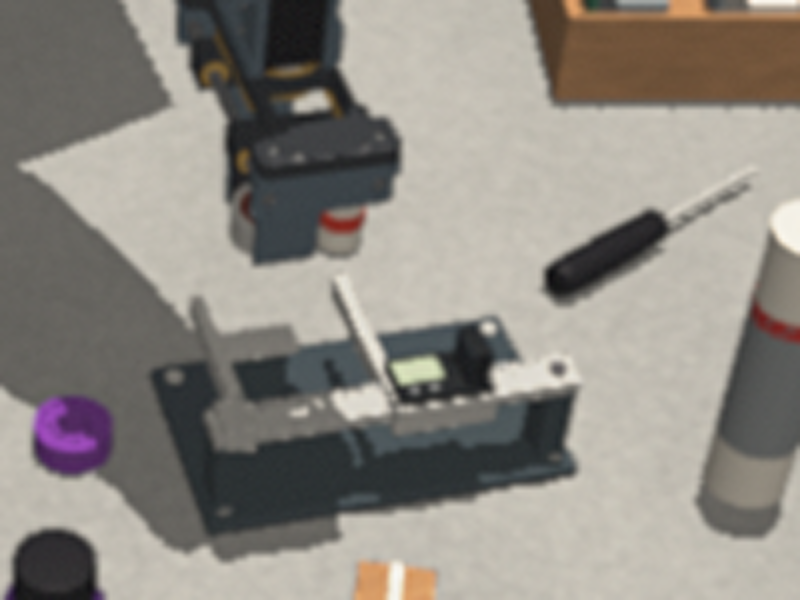

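```bash
python3 - <<'E'
from h import *
c=cam("wrist"); Rz=Rot.from_euler("z",G[2]).as_matrix()
f=lambda uv,z:(unproj(c,uv,z)-[G[0],G[1],0])@Rz
print("jaw",f([(281,163),(281,176),(430,163),(430,178)],[.073]*4))
print("tab",f([(457,66),(509,66),(511,94),(457,94)],[.104]*4))
print("bearing",f([(324,311)],[.33-.172-.002+.01+0.0]), "rest",f([(311,221),(344,221)],[.055]*2))
E
```

```text
jaw [[-0.0556  0.0591  0.073 ]
 [-0.0558  0.0519  0.073 ]
 [ 0.0284  0.0594  0.073 ]
 [ 0.0289  0.0509  0.073 ]]
tab [[0.031  0.1067 0.104 ]
 [0.0562 0.1075 0.104 ]
 [0.0582 0.0947 0.104 ]
 [0.0318 0.094  0.104 ]]
bearing [[-0.0314  0.0107  0.166 ]] rest [[-0.0396  0.0222  0.055 ]
 [-0.019   0.0222  0.055 ]]
```

```bash
python3 - <<'E'
from h import *
bot.move_straight(g2w(-0.03,0.003,0.27),v=0.15)
print(fw())
bot.move_straight(g2w(-0.03,0.003,0.2497),v=0.04)
print(fw(),sensors.read_eef_pos())
jaws.command_gripper(0.064); bot.wait(0.2)
bot.move_straight(g2w(-0.03,0.003,0.36),v=0.15)
bot.wait(0.3)
bot.move_straight(g2w(-0.03,-0.09,0.36),v=0.3)
im,c=snap("wrist","w6.png"); print(sensors.read_t(),fw())
Rz=Rot.from_euler("z",G[2]).as_matrix()
r=rings(im,c,z=0.075); print(r)
for q in r: print((np.array([q[0],q[1],0])-[G[0],G[1],0])@Rz)
E
```

```text
[ 0.858  -0.3183 -0.762 ]
[-0.099  -0.5716  0.541 ] [0.519  0.2391 0.2495]
17.5667 [-0.3018  1.2175 -0.1824]
[[  0.5181   0.2392   0.0384 322.5789  99.0381]]
[-0.0309  0.0032  0.    ]
```

View pics/w6.png

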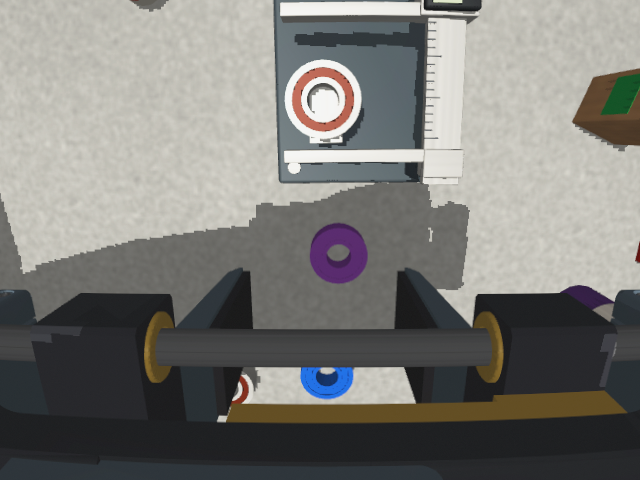

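```bash
python3 - <<'E'
from h import *
ty=0.1020; z=0.279
jaws.command_gripper(0.04,10)
bot.move_ptp(g2w(0.045,ty,0.36),rv(AG))
bot.move_straight(g2w(0.045,ty,z),v=0.12)
jaws.command_gripper(0.0,10); print(sensors.read_finger_gap(),fw()@gy)
bot.move_straight(g2w(0.045,ty-0.026,z),v=0.05)
bot.wait(.1); print(fw(),fw()@gy)
y=ty-0.026; log=[]
while y>ty-0.038:
    y-=0.0005
    bot.move_straight(g2w(0.045,y,z),v=0.02); bot.wait(0.05)
    f=fw(); log.append((round((ty-y)*1e3,1),round(f@gy,2)))
    if f@gy>7: break
print(log,sensors.read_t(),sensors.read_finger_gap())
E
```

```text
0.012005605631089697 -0.08853355533444393
[-0.6654 -0.7704  6.4319] -0.7304396826287347
[(26.5, np.float64(-0.16)), (27.0, np.float64(0.25)), (27.5, np.float64(1.12)), (28.0, np.float64(0.98)), (28.5, np.float64(1.66)), (29.0, np.float64(2.29)), (29.5, np.float64(1.79)), (30.0, np.float64(1.93)), (30.5, np.float64(1.23)), (31.0, np.float64(0.97)), (31.5, np.float64(1.45)), (32.0, np.float64(5.1)), (32.5, np.float64(8.07))] 25.35 0.011987327028860828
```

```bash
python3 - <<'E'
from h import *
ty=0.1020; z=0.279
print(fw()@gy); bot.wait(0.5); print(fw()@gy)
im,c=snap("scene"); save(im,"s7.png",(300,150,500,300),4)
bot.move_straight(g2w(0.045,ty-0.004,z),v=0.05)
jaws.command_gripper(0.04); bot.move_straight(g2w(0.045,ty-0.004,0.36),v=0.2)
bot.move_ptp(g2w(-0.03,-0.09,0.36),rv(G[2]))
im,c=snap("wrist","w7.png"); print(sensors.read_t(),fw())
Rz=Rot.from_euler("z",G[2]).as_matrix()
r=rings(im,c,z=0.075); print(r)
for q in r: print((np.array([q[0],q[1],0])-[G[0],G[1],0])@Rz)
im,c=snap("top","t7.png")
E
```

```text
8.070979446221013
8.213276084940219
29.025 [-0.2301 -0.8477 -0.6509]
[[  0.5188   0.2324   0.0383 323.7445 112.0731]]
[-0.0306 -0.0036  0.    ]
```

View pics/w7.png

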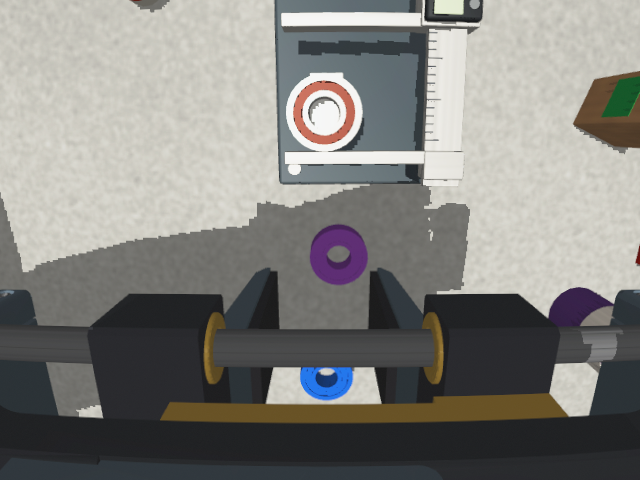

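View pics/s7.png

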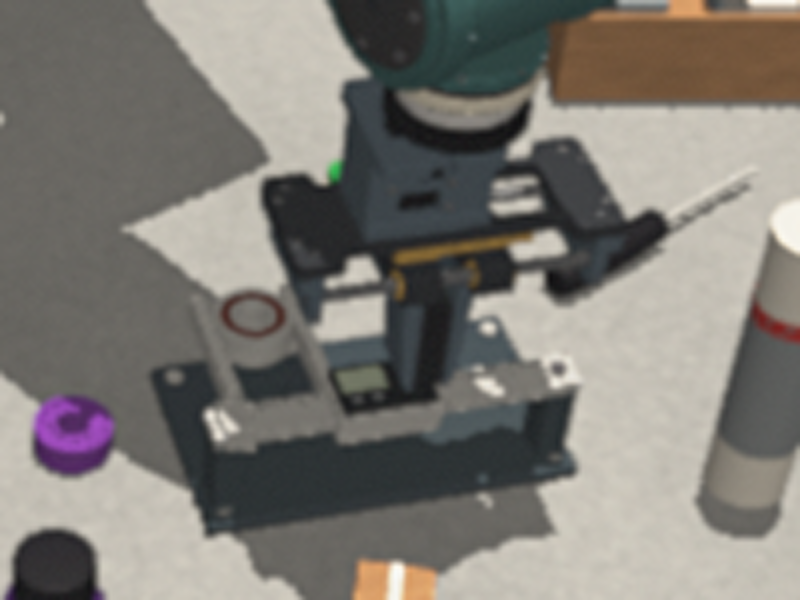

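View pics/t7.png

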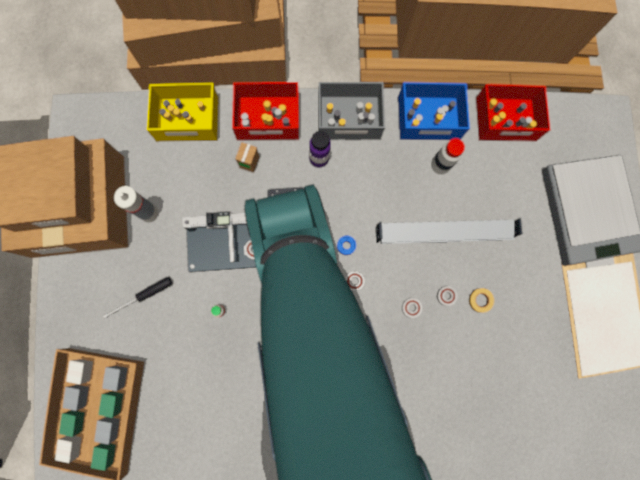

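```bash
python3 - <<'E'
from h import *
jaws.command_gripper(0.064,25)
bot.move_straight(g2w(-0.0303,-0.0026,0.36),v=0.3)
bot.move_straight(g2w(-0.0303,-0.0026,0.2497),v=0.12)
jaws.command_gripper(0.02,25); g=sensors.read_finger_gap()
bot.move_straight(g2w(-0.0303,-0.0026,0.36),v=0.15)
print(g,sensors.read_finger_gap(),sensors.read_t(),fw())
bot.move_ptp([0.555,-0.235,0.47],rv(np.pi/2))
im,c=snap("wrist"); cv2.imwrite("pics/w8raw.png",im)
im2,c2=snap("top","t8.png")
print(rings(im,c)); print(sensors.read_t(),sensors.read_eef_pos(),sensors.read_tcp_rot())
E
```

```text
0.046343949697348646 0.046600861308683905 32.4417 [-0.2197  0.3733 -0.9355]
[[  0.4457  -0.006    0.0411 547.7347 103.7279]
 [  0.4063  -0.2326   0.0385 326.3025  57.9088]
 [  0.379   -0.1447   0.0389 416.9156  29.5761]]
34.55 [ 0.5551 -0.2345  0.4697] [-1.5706  0.0001  0.0005]
```

View pics/w8raw.png

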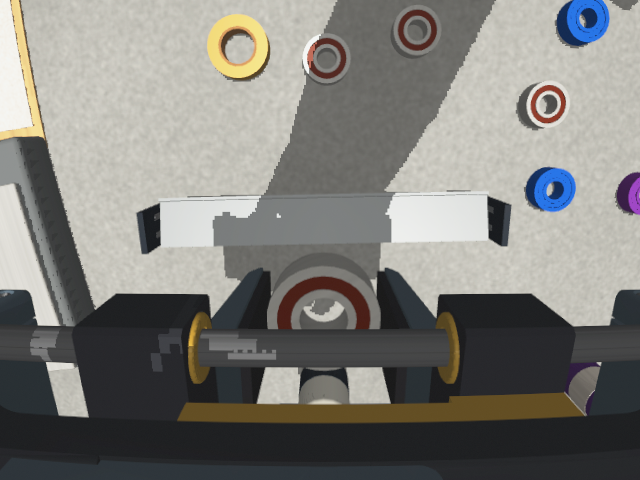

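```bash
python3 - <<'E'
from h import *
im=cv2.imread("pics/w8raw.png")
a=cv2.resize(im[180:260,130:230],None,fx=7.5,fy=7.5,interpolation=cv2.INTER_NEAREST)[:, :395*2]
cv2.imwrite("pics/w8l.png",a)
cv2.imwrite("pics/w8r.png",cv2.resize(im[180:260,430:530],None,fx=7.5,fy=7.5,interpolation=cv2.INTER_NEAREST))
E
```

```text
(no output)
```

View pics/w8l.png

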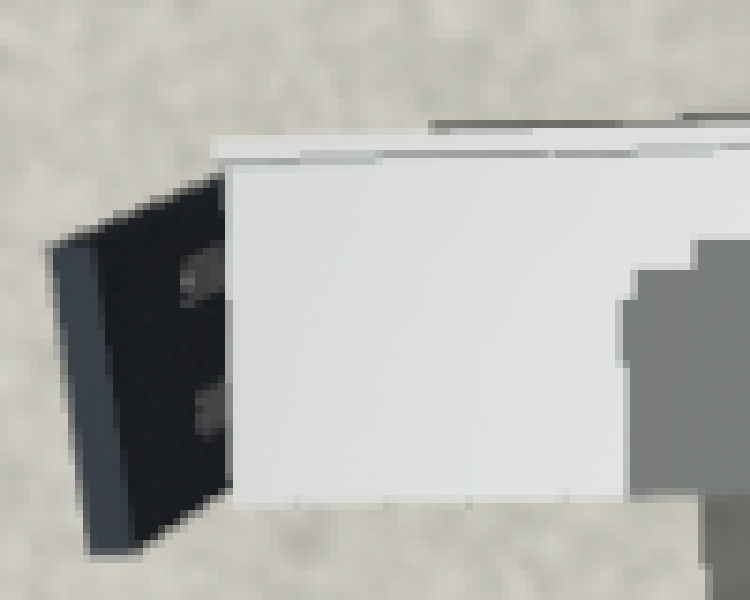

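View pics/w8r.png

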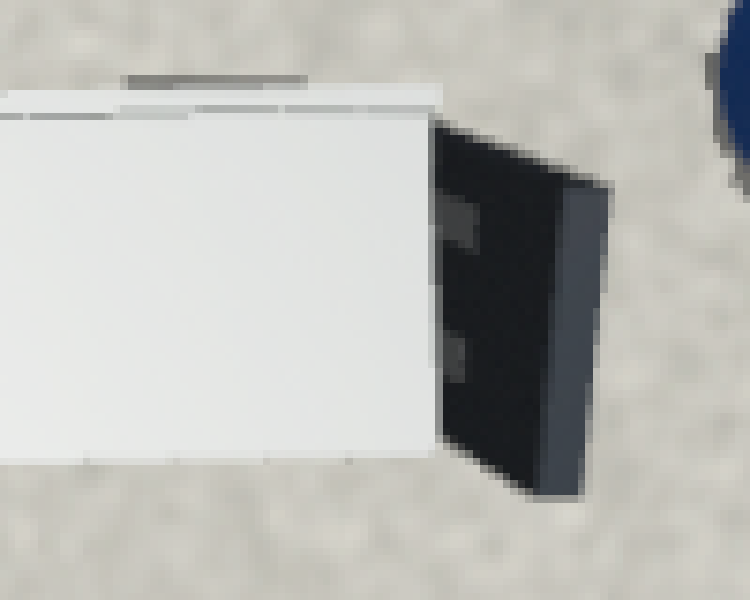

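```bash
cat >> h.py <<'E'
TH=np.radians(15); RL=np.array([[np.cos(TH),0,-np.sin(TH)],[0,1,0],[np.sin(TH),0,np.cos(TH)]])
def ledge(X): # ledge-frame (m) -> frame with origin under the ledge origin on bench
    return np.atleast_2d(X)@RL.T+[0,0,0.047]
E
python3 - <<'E'
from h import *
P=np.array([0.5551,-0.2345,0.4697]);r=np.array([-1.5706,.0001,.0005])
c=cam("wrist",(P,r))
uv=[(130+u/7.5,180+v/7.5) for u,v in [(228,163),(215,137),(232,503)]]+[(430+u/7.5,180+v/7.5) for u,v in [(432,110),(440,90),(438,457)]]
X=ledge(np.array([(-23,-165,4),(-26,-165,4),(23,-165,0),(-23,165,4),(-26,165,4),(23,165,0)])/1000)
p,res=fit([c],[np.array(uv)],[X],[.56,-.23,0.01]); print("wrist",p,res)
ct=cam("top"); uvt=np.array([(280+u/3,210+v/3) for u,v in [(305,98),(703,90),(303,39),(703,30)]])
Xt=ledge(np.array([(-26,165,4),(-26,-165,4),(23,165,0),(23,-165,0)])/1000)
pt,res=fit([ct],[uvt],[Xt],p); print("top",pt,res)
E
```

```text
wrist [ 0.5634 -0.2348  0.0204] [[-1.8264 -0.2998]
 [-0.124   0.1747]
 [-0.1109  0.3584]
 [ 1.4864  0.1954]
 [ 0.3335 -0.1381]
 [ 0.2367  0.1143]]
top [ 0.562  -0.2345  0.0138] [[ 0.1783  0.3656]
 [-0.2446 -0.0057]
 [ 0.494  -0.3877]
 [-0.4738  0.0546]]
```

```bash
cat >> h.py <<'E'
L=np.array([0.563,-0.2347,0.018])
_n=Rot.from_euler("z",L[2]).as_matrix()
NL=_n@RL[:,2]; YL=_n@np.array([0,1.,0]); 
RVL=Rot.from_matrix(np.c_[np.cross(-NL,YL),-NL,YL]).as_rotvec()
def l2w(x,y,z): return toW(L,ledge([[x,y,z]]))[0]
def place(y,x=0.002,off=0.184,h=0.0112):
    bot.move_ptp(l2w(x,y,0.29),RVL)
    bot.move_straight(l2w(x,y,off+h+0.008),v=0.15)
    f0=fw(); bot.move_straight(l2w(x,y,off+h),v=0.03); print("place dF",fw()-f0)
    bot.wait(0.1); jaws.command_gripper(0.058); bot.wait(0.3)
    bot.move_straight(l2w(x,y,0.29),v=0.2)
    print("t",sensors.read_t())
E
python3 - <<'E'
from h import *
place(-0.112)
bot.move_ptp([0.50,-0.2,0.47],rv(np.pi/2))
im,c=snap("wrist","w9.png"); print(rings(im,c)); 
im,c=snap("scene"); save(im,"s9.png",(60,200,260,320),4); print(sensors.read_t())
E
```

```text
place dF [-0.4291  0.5805 -0.2129]
t 37.8583
[[  0.5768  -0.3652   0.0416 174.8989 277.4305]
 [  0.4457  -0.0059   0.04   510.9897 157.6466]
 [  0.4062  -0.2324   0.038  291.7152 115.7758]
 [  0.3788  -0.1447   0.0389 380.3123  87.5243]]
38.7917
```

View pics/w9.png

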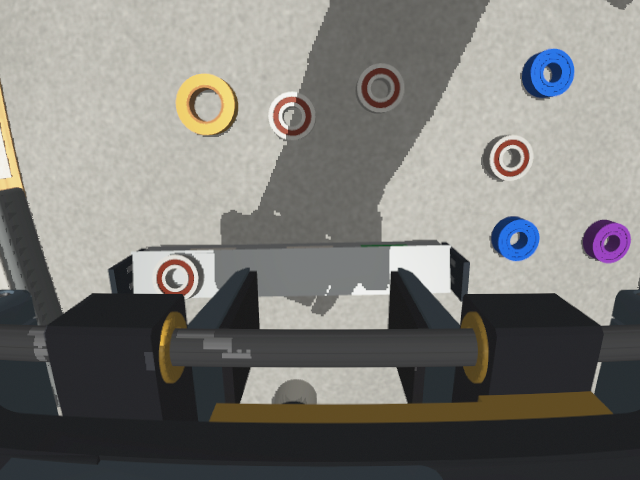

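View pics/s9.png

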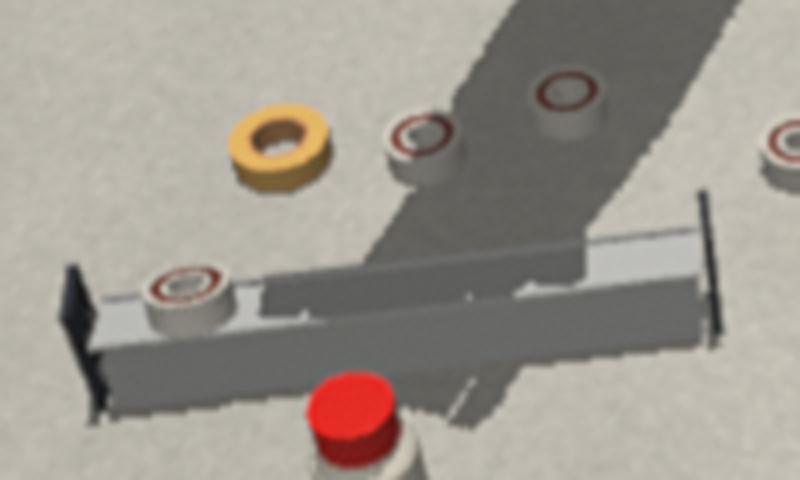

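```bash
python3 - <<'E'
from h import *
x,y=0.3788,-0.1447
a=np.arctan2(y,x)
for z in (.194,.27): print(z,kinematics.solve_ik([x,y,z],rv(a+np.pi/2)))
def tilted(t,flip=1):
    rad=np.array([np.cos(a),np.sin(a),0]); n=np.array([0,0,1.])
    ax=np.cos(t)*n+np.sin(t)*rad   # from bearing to TCP
    zt=flip*np.array([-np.sin(a),np.cos(a),0]); R=np.c_[np.cross(-ax,zt),-ax,zt]
    return ax,R
for td in (4,6,8,10,12,15):
    ax,R=tilted(np.radians(td)); 
    q=[kinematics.solve_ik(np.array([x,y,.010])+ax*d,Rot.from_matrix(R).as_rotvec()) for d in (.184,.26)]
    # tip heights at pad edges
    print(td,q)
E
```

```text
0.194 [-0.4224  0.345   2.3588 -0.      0.4378 -1.6283]
0.27 [-0.4224  0.1559  2.3616 -0.      0.6241 -1.6283]
4 [array([-0.4199,  0.3649,  2.3246, -0.0077,  0.5218, -1.619 ]), array([-0.4192,  0.1918,  2.3176, -0.0059,  0.7019, -1.6205])]
6 [array([-0.4187,  0.3759,  2.3074, -0.0105,  0.5629, -1.6154]), array([-0.4178,  0.2106,  2.2957, -0.0082,  0.74  , -1.6173])]
8 [array([-0.4176,  0.3876,  2.2901, -0.0129,  0.6033, -1.6124]), array([-0.4164,  0.2298,  2.2737, -0.0102,  0.7775, -1.6145])]
10 [array([-0.4166,  0.3999,  2.2728, -0.015 ,  0.6432, -1.6097]), array([-0.4151,  0.2495,  2.2518, -0.012 ,  0.8146, -1.612 ])]
12 [array([-0.4156,  0.4128,  2.2555, -0.0167,  0.6825, -1.6074]), array([-0.4139,  0.2696,  2.2299, -0.0135,  0.8513, -1.6098])]
15 [array([-0.4141,  0.4331,  2.2296, -0.0189,  0.7406, -1.6044]), array([-0.4122,  0.3003,  2.1973, -0.0155,  0.9056, -1.6069])]
```

```bash
python3 - <<'E'
from h import *
g=pick(0.4062,-0.2324,0.0)
assert g>0.044
place(-0.037)
bot.move_ptp([0.47,-0.12,0.47],rv(np.pi/2))
im,c=snap("wrist","w10.png"); print(rings(im,c)); print(rings(im,c,z=.067))
E
```

```text
pick gap 0.04624785704425712 0.046288996849193804 [-0.1685  0.4655 -2.3821] 42.3417
place dF [ 0.3789  0.4662 -1.008 ]
t 46.4833
[[  0.5763  -0.2892   0.0384 174.2054 301.9876]
 [  0.4455  -0.0058   0.0382 433.9488 185.4241]
 [  0.3788  -0.1445   0.0378 299.8425 118.3597]]
[[  0.5566  -0.2708   0.0341 174.2054 301.9876]
 [  0.4401  -0.0185   0.034  433.9488 185.4241]
 [  0.3808  -0.142    0.0336 299.8425 118.3597]]
```

View pics/w10.png

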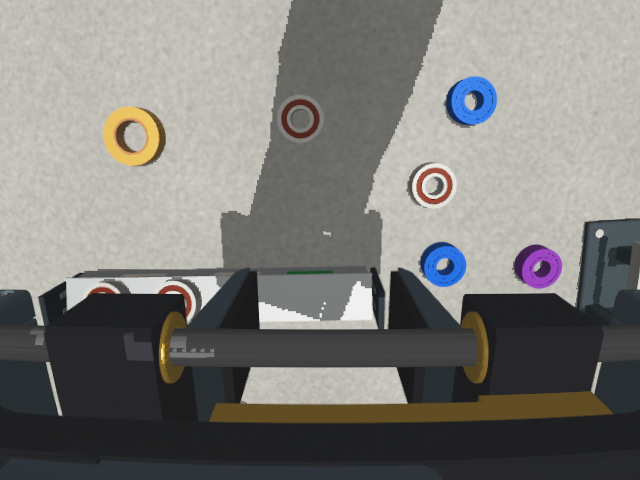

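```bash
python3 - <<'E'
from h import *
g=pick(0.3788,-0.1446,np.pi/2-0.37)
assert g>0.044
place(0.038)
bot.move_ptp([0.46,-0.03,0.47],rv(np.pi/2))
im,c=snap("wrist","w11.png"); r=rings(im,c); print(r)
b=[q for q in r if q[0]<0.5 and abs(q[1])<.15]; assert len(b)==1 and np.hypot(b[0][0]-.4455,b[0][1]+.0058)<.05
g=pick(b[0][0],b[0][1],np.pi/2)
assert g>0.044
place(0.113)
bot.move_ptp([0.63,-0.23,0.49],rv(np.pi/2))
im,c=snap("wrist","w12.png"); snap("top","t12.png"); s,_=snap("scene"); save(s,"s12.png",(60,200,260,320),4); print(sensors.read_t())
r=rings(im,c,z=.067); Rz=Rot.from_euler("z",L[2]).as_matrix()
for q in r: # intersect with plane of bearing tops: iterate
    w=np.array([q[0],q[1],.067])
    for _ in range(5):
        l=((w-[L[0],L[1],0])@Rz-[0,0,.047])@RL; z=w[2]-(l[2]-.02)*RL[2,2]
        w=unproj(c,[q[3:5]],[z])[0]
    print(q[3:5],((w-[L[0],L[1],0])@Rz-[0,0,.047])@RL)
E
```

```text
pick gap 0.04633021547242468 0.046174699839924734 [-0.7364  0.2954 -2.2369] 50.55
place dF [-0.2666  0.0421 -1.0332]
t 53.825
[[  0.4454  -0.0056   0.037  347.8354 194.5712]]
pick gap 0.046347532713702407 0.04619479515955441 [-0.1125 -0.0116 -2.7544] 57.875
place dF [ 0.3287 -0.3121 -1.0137]
t 61.0917
62.1
[199.9311 143.7551] [ 0.0015 -0.1128  0.02  ]
[435.6184 139.7703] [0.0019 0.1115 0.02  ]
[278.1005 140.5431] [ 0.0005 -0.038   0.02  ]
[357.1551 139.7742] [0.0012 0.0367 0.02  ]
```

View pics/w12.png

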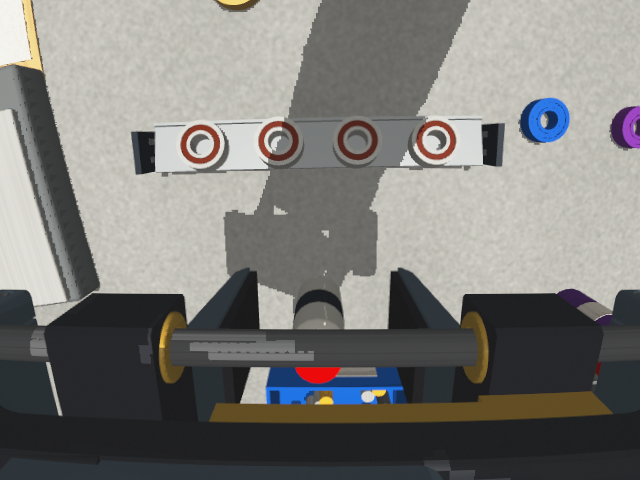

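View pics/s12.png

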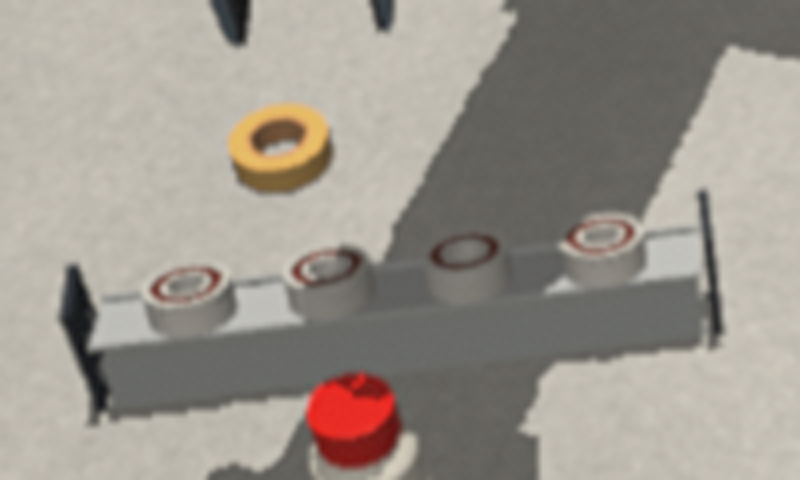

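View pics/t12.png

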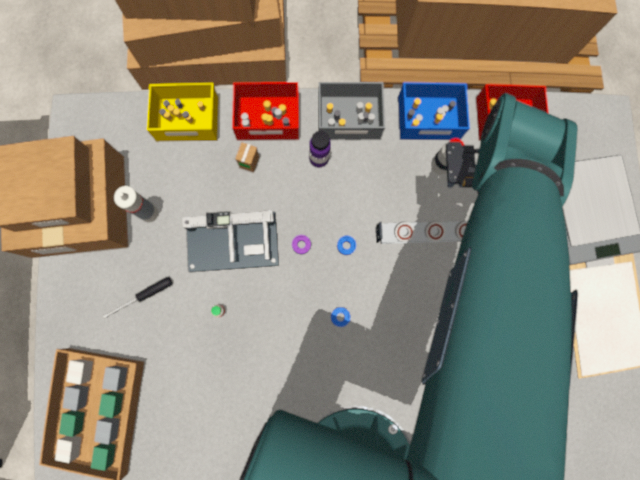

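```bash
python3 - <<'E'
from h import *
ty=0.0980; z=0.279
jaws.command_gripper(0.04,10)
bot.move_ptp(g2w(0.045,ty,0.38),rv(AG))
bot.move_straight(g2w(0.045,ty,z),v=0.12)
jaws.command_gripper(0.0,10); print(sensors.read_finger_gap(),fw()@gy)
bot.move_straight(g2w(0.045,0.026,z),v=0.05)
bot.wait(.1); print(fw()@gy)
y=0.026; log=[]
while y>0.020:
    y-=0.0005
    bot.move_straight(g2w(0.045,y,z),v=0.02); bot.wait(0.05)
    f=fw(); log.append((round(y*1e3,1),round(f@gy,2)))
    if f@gy>7: break
print(log,sensors.read_finger_gap())
jaws.command_gripper(0.04); bot.move_straight(g2w(0.045,y,0.38),v=0.2)
bot.move_ptp([0.5,0.10,0.45],rv(np.pi/2))
im,c=snap("wrist"); draw(im,c,G,[],(0,0,255)); save(im,"w13.png")
bot.move_ptp([0.258,0.651,0.405],rv(1.19))
t,_=snap("top","t13.png"); save(t,"t13z.png",(170,195,370,335),4); s,_=snap("scene","s13.png"); print(sensors.read_t())
E
```

```text
0.011745428247695875 -0.3428854490139098
-1.1094350072291173
[(25.5, np.float64(0.42)), (25.0, np.float64(-0.08)), (24.5, np.float64(0.69)), (24.0, np.float64(0.96)), (23.5, np.float64(2.65)), (23.0, np.float64(7.19))] 0.012033957345722861
74.0833
```

View pics/w13.png

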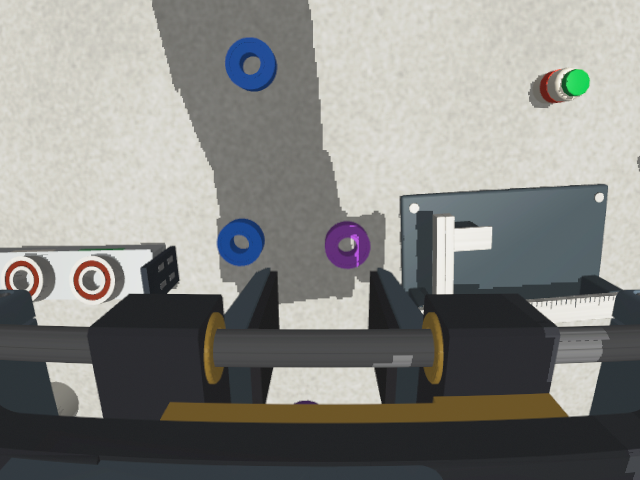

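View pics/t13z.png

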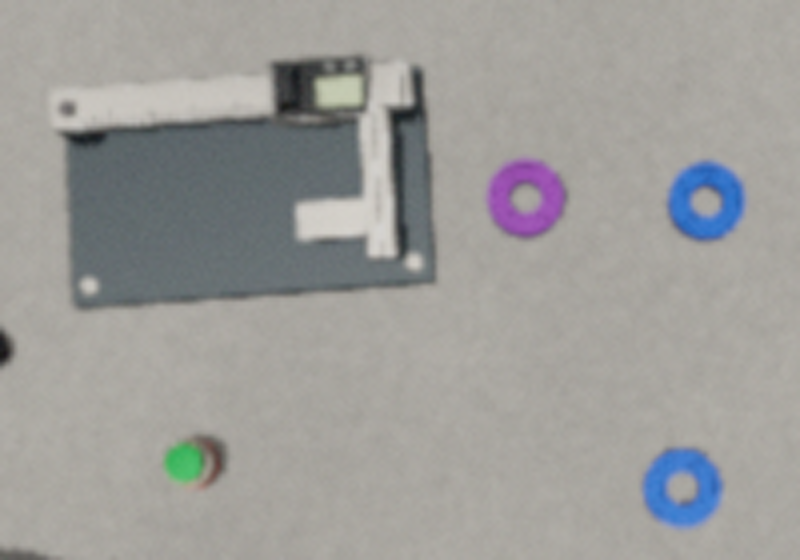

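View pics/s13.png

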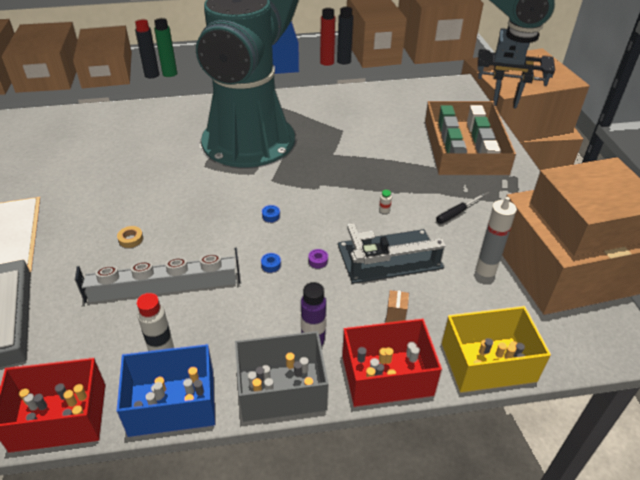

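View pics/t13.png

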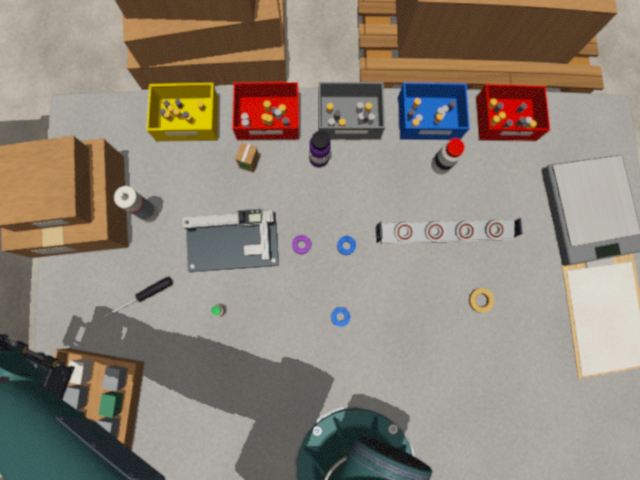

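Jaws are shut (the two bars touch at crop ≈(380,180)). Four bearings sit in a row on the ledge at top pixels (404…495, 230). Bystanders and look-alikes are unmoved and the arm is clear, so I am handing in.

```bash
python3 - <<'E'
from h import *
print(finish_job(), sensors.read_t())
E
```

```text
the job is handed in; nothing more can be done
the job is handed in; nothing more can be done
```

The job is handed in after about 74 s of the 210 s allowed; `finish_job` reports no verdict.

**Sample check:** I opened the jaw to about 78 mm and laid one of the four delivered bearings on the rest, at gauge x −31 mm, y +3 mm. I slid the jaw shut in 0.5 mm steps until the wrist force along the slide read about 8 N, which includes the slide friction, and held it there for 0.5 s. I then drew the jaw back about 28 mm and only then lifted the bearing off.

**Ledge:** All four bearings lie on the ledge. My last measurement put their middles at ledge x +0.5 to +2 mm and y about −113, −38, +37 and +112 mm. Tilt was not measured, but they look flat in the pictures.

**Caliper:** I closed the jaws until they met, at about 7 N on the wrist. The last pictures show the two jaw bars touching.

**Knocked bearing:** One bearing was knocked about 5 cm aside during the run. I found it again and picked it from its new place.

**Bystanders:** In the last pictures the bystanders and the blue and purple look-alikes are where they were at the start, and the arm is clear of everything.

**Disagreements:** The top and wrist camera fits differed by about 1–1.5 mm in position, and by about 0.007 rad in the angle of the rack. A rough estimate of the sample's place in the gripper was about 8 mm off along gauge y, but the bearing was partly hidden in that view. The later picture of it on the rest agreed with the target to within about 1 mm. While pinching the tab I also saw up to about 7 N of unexplained upward force on the tool.

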